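Unpile the turning blanks into their fitted trays

TASK

Take the pile of wooden turning blanks apart and set each blank in the low plywood tray made to its shape and size: the long bar in the oblong tray, the square one in the square tray, the larger round one in the larger round tray and the small round one in the small round tray. Each must end upright as it stood in the pile, flat on the floor of its tray inside the lip; do not drop, throw or tip over any of them on the way.

Things in the scene. Friction and masses are not known exactly. Their poses are not given: they have to be found in the camera images.
- bar_blank: The long bar-shaped wooden blank at the bottom of the pile, lying on the bench: 60 mm (x) by 144 mm (y, its long axis) by 36 mm high, about 0.2 kg; origin at the centre of its underside, z up. The square and the round blank stand on it side by side along its length, one 33 mm to each side of its middle; which is at which end varies. It and its tray lie with the long axis within about 0.3 rad of the y direction of the bench (across, as seen from the robot).
- square_blank: A square wooden blank, 56 by 56 mm, 40 mm high, about 85 g, standing on the bar blank with its sides roughly along the bar's sides; x and y along its sides; origin at the centre of its underside, z up. 
- round_blank: The larger round wooden blank, a plain disc-like cylinder 60 mm in diameter and 40 mm high, about 80 g, standing on the bar blank; origin at the centre of its underside, z up. 
- small_blank: The small round wooden blank, a cylinder 36 mm in diameter and 44 mm high, about 35 g, on top of the pile: it stands upright on the middle of either the square or the round blank; origin at the centre of its underside, z up. 
- bar_tray: The bar blank's own place: an oblong tray, 84 mm (x) by 168 mm (y, its long axis) outside, 76 by 160 mm inside, plywood, fixed to the bench; floor 4 mm thick, thin lip all round to 9 mm above the bench (5 mm above the floor). origin at the centre of its underside, z up. The blank fits with 8 mm to spare all round.
- square_tray: The square blank's own place: a square tray, 80 by 80 mm outside, 72 by 72 mm inside, sides along its x and y, plywood, fixed to the bench; floor 4 mm thick, thin lip all round to 9 mm above the bench (5 mm above the floor). origin at the centre of its underside, z up. The blank fits with 8 mm to spare all round.
- round_tray: The round blank's own place: the larger round tray, 84 mm in diameter outside, 76 mm inside, plywood, fixed to the bench; floor 4 mm thick, thin lip all round to 9 mm above the bench (5 mm above the floor). origin at the centre of its underside, z up. The blank fits with 8 mm to spare all round.
- small_tray: The small blank's own place: the small round tray, 60 mm in diameter outside, 52 mm inside, plywood, fixed to the bench; floor 4 mm thick, thin lip all round to 9 mm above the bench (5 mm above the floor). origin at the centre of its underside, z up. The blank fits with 8 mm to spare all round.
Mind the look-alikes: they are no part of the job. Several things have the shape of the bar_blank; the one meant has the colours described above. What is shaped like the square_tray but orange is not meant.

How it is judged (in metres and radians):
At the end, for the whole second after the job is handed in: All four blanks stand in their own trays: centre within 12 mm of the tray's centre, underside within 2 mm of the tray's floor, upright within 0.04 rad, released and at rest (horizontal distance between bar_blank and bar_tray below 0.012 m and z of bar_blank in the frame of bar_tray between 0.002 and 0.006 m and angle between each of bar_blank, square_blank, round_blank, small_blank's own z axis and vertical below 0.04 rad and linear speed of each of bar_blank, square_blank, round_blank, small_blank below 0.02 m/s and angular speed of each of bar_blank, square_blank, round_blank, small_blank below 0.2 rad/s and horizontal distance between square_blank and square_tray below 0.012 m and z of square_blank in the frame of square_tray between 0.002 and 0.006 m and horizontal distance between round_blank and round_tray below 0.012 m and z of round_blank in the frame of round_tray between 0.002 and 0.006 m and horizontal distance between small_blank and small_tray below 0.012 m and z of small_blank in the frame of small_tray between 0.002 and 0.006 m); the robot touches nothing.
It fails at once if a blank is tipped over (leans more than 0.7 rad, 40 degrees) (angle between any of bar_blank, square_blank, round_blank, small_blank's own z axis and vertical above 0.7 rad).
It fails at once if a blank is dropped or thrown (moves faster than 0.8 m/s, a fall of about 35 mm, with no finger on it) ((linear speed of bar_blank above 0.8 m/s and contact force between bar_blank and the fingers below 0.05 N) or (linear speed of square_blank above 0.8 m/s and contact force between square_blank and the fingers below 0.05 N) or (linear speed of round_blank above 0.8 m/s and contact force between round_blank and the fingers below 0.05 N) or (linear speed of small_blank above 0.8 m/s and contact force between small_blank and the fingers below 0.05 N)).
It also fails if it takes over 112 s, if anything falls off the work surface, if the arm or the gripper's body presses on something with over 40 N, if the wrist force passes 120 N, or if a joint passes its speed limit or range.

ROBOT

A 7-joint arm with a two-finger parallel gripper is mounted at the origin on the work surface. World frame = base frame: x ahead of the robot, y to its left, z up, the work surface at z = 0. Lengths are in m, angles in degrees, forces in N, time in s.
With the tool pointing down it reaches from about 0.425 to 0.875 m from the base axis. Payload 4.7 kg.
Tool frame: the origin (TCP) lies at the very end of the fingers, on their centre line; the grasp point (between the pads) lies 19 mm behind it (arm.hold_point_z is the distance from the TCP to the grasp point, in m); z points along the fingers, x is the direction in which the jaws open and shut, and the axes are right-handed (so a half turn about z gives the same grasp; the last joint's range is limited). The gripper opens to 85 mm and grips with 20 to 120 N. Pads are 22 mm wide; open, the fingers measure 114 mm over their backs; the gripper's body (76 mm by 85 mm) begins 54 mm behind the grasp point. The pads swing forward as they close: fully open they stand 13 mm farther back than shut.
Start: joints at [-69.551, 18.392, -4.016, 83.108, 1.295, 78.541, -3.26], TCP at [0.219, 0.612, 0.231] pointing down, gripper open.
Joint ranges: [-163.93, 163.93], [-17.29, 119.83], [-79.2, 71.16], [3.27, 140.29], [-89.18, 269.18], [5.43, 117.66], [-154.24, 154.24]. Speed limits (degrees/s): [147.25, 147.25, 180, 180, 180, 180, 180].

INTERFACE

Orientations are given as a 3x3 rotation matrix whose columns are the frame's x, y, z axes.
In Python, from rig import telemetry, camera, order, outline_of, pinpoint, arm gives the robot as it stands.
- The arm moves only by the shell command python3 -m handwheel 'ROWS' [FORCE]. ROWS is a JSON object of lists of equal length, an entry for each row: "jaw": the opening in per cent of the stroke, from 0 (shut) to 100 (fully open); "dp": the shift along the tool's x, y, z in mm, a list of three; "twist": the turn about the tool's z in rad. In form: {"jaw": [jaw, ...], "dp": [[tx, ty, tz], ...], "twist": [twist, ...]}. A call has 1 to 10 rows; each row shifts and turns the commanded pose from where the row before left it, along the tool's axes as they then stand; what a row does not reach is not made up. A row lasts 1/10 s, in which the tool goes at most 50 mm and 8.59 degrees, less where a joint would pass 70% of its speed; a pose out of reach is approached as far as the arm can. A call with a gripper value outside its range is refused whole. The fingers move at their own pace and stop on an object; FORCE is the grip in N (left out, the last holds). Time passes only in rows, so rows that do not move let the fingers close. It gives the time, the measured TCP pose, the force and the opening at its end, in the units of the state.
- telemetry.observe(): the state, without advancing time (a new reading comes with each control period).
- camera(name): name is "scene" or "top" or "wrist"; returns a dict with "img" (384x512x3 uint8, red, green, blue), "depth" (384x512 float32, m along the optical axis (not along the pixel's ray), 0 where there is no reading), "fx", "fy", "cx", "cy" (pixels), "xyz" and "orientation" of the camera in the world. Camera axes: x right, y up, looking along -z (the intrinsics and any distortion apply to the point x, -y, -z); pixel columns grow to the right and rows downward; lengths in m; the calibration is good to about 2 mm. A picture is of the moment at which its call begins.
- order.close_job(): hands the job in, once; it reports no verdict.
Trained networks look in a picture, given as the dict that the camera call returned (one of the last four; its "shot" number tells which), for a name from the list of things; names that differ only in an ending like _2 or _b are one class to them, and where a whole thing is asked for, a point or a joint stands for the part that bears it (a point fixed in the world has none). Each returns a list of dicts, best first, with "p" (0 to 1); they miss things now and then, are a little off and sometimes report something else, mostly with a low value. They report only what shows in the picture. A call takes as long as a camera call. They do not tell look-alikes from the thing itself.
- outline_of(picture, target): "mask" (384x512 bool, what is visible of it) and "xy" ([column, row] in pixels, amid what is visible of it).
- pinpoint(picture, target): "xy" ([column, row] in pixels: a listed point, or the origin of a listed thing).
The state is a dict: "time_s": time; "joint_positions": joint angles; "joint_velocities": joint speeds; "joint_efforts": joint torques, N m; "tcp_pos": TCP position; "ee_rot": TCP orientation; "wrist_force": force on the tool from outside, world axes, zero at the start; "wrist_torque": the same for the moment, N m; "gripper_width": opening from 0.0 (shut) to 1.0 (fully open).
Only numpy, scipy, OpenCV 4.12 (cv2) and the standard library are available. Lean on these libraries where they do the work, as an engineer would, in place of code of your own. Each camera call takes 0.05 s, during which the arm holds its last target. There are 200 camera calls.

## Working session

There is one attempt and no reset: what is moved stays moved. The work goes in short steps, Python scripts to look and compute and a shell command to move; the robot and the scene stay as the last step left them, time stands still between calls to the robot, and variables do not carry over. Pictures are saved under pics/ and viewed, about 12 in all and at most 16, crops included, and the job is handed in when it is done.

```bash
ls; mkdir -p pics; python3 - <<'E'
from rig import telemetry,camera
import cv2,numpy as np
s=telemetry.observe();print(s['time_s'],s['tcp_pos'],s['ee_rot'],s['gripper_width'])
for n in['scene','top']:
    c=camera(n);cv2.imwrite(f'pics/{n}0.png',c['img'][:,:,::-1]);print(n,c['xyz'],c['orientation'],c['fx'],c['fy'],c['cx'],c['cy'],[k for k in c])
a=[cv2.imread(f'pics/{n}0.png') for n in('scene','top')]
cv2.imwrite('pics/both.png',cv2.resize(np.vstack(a),None,fx=.78,fy=.78))
E
```

```text
pics
0.0 [0.21837067 0.6116281  0.23019273] [[ 3.36148913e-01  9.41808687e-01 -5.53097010e-04]
 [ 9.41806810e-01 -3.36149349e-01 -1.88361348e-03]
 [-1.95992674e-03  1.12264094e-04 -9.99998073e-01]] 1.004488690019752
scene [ 0.71011765 -0.4421097   0.9326429 ] [[ 0.84957513 -0.45780121  0.26199266]
 [ 0.52745355  0.73371603 -0.42831478]
 [ 0.00385481  0.50207454  0.86481576]] 403.3259353127578 403.3259353127578 255.05352127052322 192.261758298102 ['img', 'depth', 'fx', 'fy', 'cx', 'cy', 'xyz', 'orientation', 'shot']
top [ 3.26736574e-01 -1.00848716e-03  1.13291553e+00] [[ 0.02763165  0.99028923 -0.1362488 ]
 [-0.99934598  0.0305469   0.01935202]
 [ 0.02332608  0.13562496  0.99048562]] 458.40594920530646 458.40594920530646 249.4250113962643 189.54363749253315 ['img', 'depth', 'fx', 'fy', 'cx', 'cy', 'xyz', 'orientation', 'shot']
```

View pics/both.png

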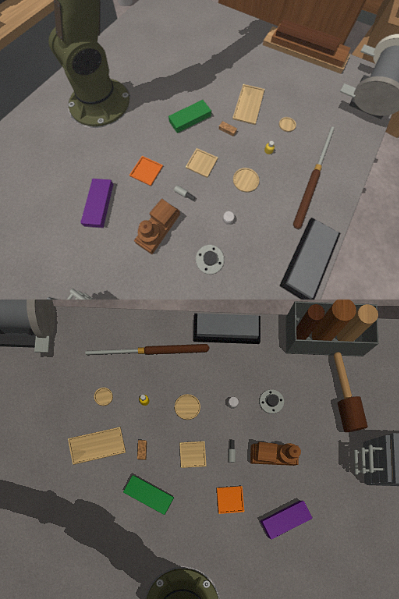

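```bash
cat > h.py <<'E'
from rig import telemetry,camera,order,outline_of,pinpoint,arm
import cv2,numpy as np
def ray(c,uv):
    d=np.array([(uv[0]-c['cx'])/c['fx'],-(uv[1]-c['cy'])/c['fy'],-1.]);return np.array(c['orientation'])@d
def onz(c,uv,z):
    r=ray(c,uv);p=np.array(c['xyz']);return p+r*(z-p[2])/r[2]
def cloud(c):
    v,u=np.mgrid[:384,:512];d=c['depth']
    P=np.stack([(u-c['cx'])/c['fx']*d,-(v-c['cy'])/c['fy']*d,-d],-1)@np.array(c['orientation']).T+np.array(c['xyz'])
    P[d==0]=np.nan;return P
E
python3 - <<'E'
from h import *
for n in['top','scene']:
    c=camera(n);P=cloud(c)
    for t in 'bar_blank square_blank round_blank small_blank bar_tray square_tray round_tray small_tray'.split():
        for o in outline_of(c,t)[:4]:
            m=o['mask'];Q=P[m];Q=Q[~np.isnan(Q[:,0])]
            if not len(Q):print(n,t,'none');continue
            z=np.percentile(Q[:,2],[5,50,95]); T=Q[Q[:,2]>z[2]-.006]
            r=cv2.minAreaRect((T[:,:2]*1000).astype(np.float32))
            print(n,t,round(o['p'],2),np.round(o['xy']),m.sum(),'z',z.round(3),'rect',np.round(r[0]),np.round(r[1]),round(r[2],1),c['img'][m].mean(0).round())
E
```

```text
top bar_blank 0.88 [365. 284.] 1729 z [0.019 0.036 0.04 ] rect [ 266. -309.] [ 60. 144.] 27.4 [ 87.  42. 107.]
top bar_blank 0.81 [191. 248.] 1671 z [0.003 0.036 0.04 ] rect [329. 114.] [143.  60.] 63.3 [ 34. 106.  49.]
top bar_blank 0.76 [328. 208.] 345 z [0.002 0.035 0.043] rect [ 462. -271.] [141.  56.] 86.4 [72. 46. 26.]
top square_blank 0.9 [339. 197.] 670 z [0.048 0.076 0.08 ] rect [ 466. -240.] [56. 56.] 85.6 [100.  63.  34.]
top square_blank 0.68 [364. 202.] 335 z [0.049 0.076 0.08 ] rect [ 462. -301.] [57. 47.] 19.2 [84. 52. 28.]
top round_blank 0.74 [362. 201.] 333 z [0.044 0.076 0.079] rect [ 462. -300.] [57. 45.] 20.5 [82. 51. 27.]
top small_blank 0.66 [374. 192.] 247 z [0.092 0.119 0.123] rect [ 464. -307.] [32. 33.] 78.2 [88. 54. 29.]
top bar_tray 0.96 [121. 189.] 2399 z [0.001 0.005 0.01 ] rect [479. 287.] [ 85. 169.] 14.8 [157. 130.  86.]
top square_tray 0.97 [246. 199.] 1046 z [0.001 0.005 0.011] rect [460. -17.] [81. 80.] 5.4 [160. 133.  88.]
top square_tray 0.93 [298. 255.] 1039 z [0.001 0.005 0.01 ] rect [ 321. -139.] [79. 79.] 3.8 [185.  90.  19.]
top round_tray 
[... 595 characters left out ...]
. -312.] [ 61. 145.] 27.9 [ 96.  53. 116.]
scene round_blank 0.71 [196. 302.] 383 z [0.043 0.075 0.079] rect [ 476. -311.] [58. 42.] 68.4 [103.  70.  47.]
scene small_blank 0.72 [191. 295.] 321 z [0.087 0.12  0.123] rect [ 468. -311.] [34. 33.] 61.9 [111.  75.  50.]
scene bar_tray 0.83 [320. 135.] 1438 z [0.001 0.005 0.011] rect [481. 285.] [ 87. 173.] 15.3 [183. 155. 113.]
scene square_tray 0.9 [259. 210.] 897 z [0.002 0.005 0.011] rect [463. -19.] [81. 82.] 5.6 [185. 156. 113.]
scene round_tray 0.6 [318. 234.] 797 z [0.002 0.005 0.01 ] rect [617.   2.] [81. 82.] 0.2 [186. 158. 114.]
scene small_tray 0.77 [365. 158.] 289 z [0.002 0.006 0.01 ] rect [643. 274.] [56. 56.] 22.7 [181. 153. 111.]
```

```bash
python3 - <<'E'
from h import *
a=camera('scene')['img'];b=camera('top')['img']
x=cv2.resize(a[240:340,130:260],(520,400),interpolation=3)
y=cv2.resize(b[100:270,70:400],(640,330),interpolation=3)
o=np.zeros((600,800,3),np.uint8);x=cv2.resize(x,(350,270));o[:270,:350]=x;o[270:600,:640]=y
cv2.imwrite('pics/crop1.png',o[:,:,::-1])
E
python3 -m handwheel '{"jaw":[100,100,100,100,100,100,100,100,100,100],"dp":[[0,0,0],[0,0,0],[0,0,0],[0,0,0],[0,0,0],[0,0,0],[0,0,0],[0,0,0],[0,0,0],[0,0,0]],"twist":[0.123,0.123,0.123,0.123,0.123,0.123,0.123,0.123,0.123,0.123]}' 40
python3 -m handwheel '{"jaw":[100,100,100,100,100,100,100,100,100,100],"dp":[[24,31,0],[24,31,0],[24,31,0],[24,31,0],[24,31,0],[24,31,0],[24,31,0],[24,31,0],[24,31,0],[24,31,0]],"twist":[0,0,0,0,0,0,0,0,0,0]}'
```

```text
time_s: 2.1
tcp_pos: [0.2185, 0.6122, 0.2314]
ee_rot: [[1.0, -0.007, 0.0], [-0.007, -1.0, 0.0], [0.0, -0.0, -1.0]]
wrist_force: [-0.4, -0.5, 0.4]
gripper_width: 0.998
time_s: 3.1
tcp_pos: [0.4587, 0.3004, 0.2317]
ee_rot: [[1.0, -0.002, 0.001], [-0.002, -1.0, 0.001], [0.001, -0.001, -1.0]]
wrist_force: [-0.6, 0.1, -0.5]
gripper_width: 1.002
```

View pics/crop1.png

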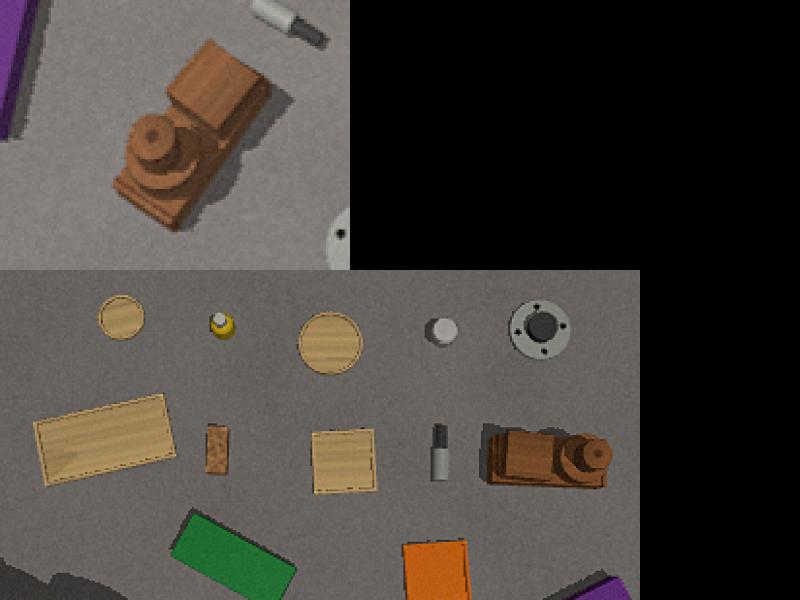

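The wooden-brown bar at top (328,208) carries the pile and is the one meant; the green (191,248) and purple (365,284) bars are not. The plywood square tray at (246,199) is meant, not the orange one at (298,255). The square stands at the +y end, the round with the small blank on top at the -y end.

```bash
cat >> h.py <<'E'
def fit(P,xy,R,z0,z1):
    Q=P.reshape(-1,3);Q=Q[~np.isnan(Q[:,0])]
    Q=Q[(Q[:,2]>z0)&(Q[:,2]<z1)&(np.hypot(Q[:,0]-xy[0],Q[:,1]-xy[1])<R)]
    if len(Q)<30:return len(Q)
    m=(Q[:,:2]*1e3).astype(np.float32)
    r=cv2.minAreaRect(m);c=cv2.minEnclosingCircle(m)
    return len(Q),'z',Q[:,2].mean().round(4),'rect',np.round(r[0],1),np.round(r[1],1),round(r[2],1),'circ',np.round(c[0],1),round(c[1],1)
E
python3 - <<'E'
from h import *
c=camera('wrist');P=cloud(c);print(c['xyz'],c['orientation'],c['fx'])
cv2.imwrite('pics/w1.png',c['img'][:,:,::-1])
print(fit(P,(.48,.286),.11,.0035,.012)); print(fit(P,(.48,.286),.11,-.01,.0035))
E
python3 -m handwheel '{"jaw":[100,100,100,100,100,100,100,100,100,100],"dp":[[0,45,-5],[0,45,-5],[0,45,-5],[0,45,-5],[0,45,-5],[0,45,-5],[0,45,-5],[0,45,-5],[0,45,-5],[0,45,-5]],"twist":[0,0,0,0,0,0,0,0,0,0]}'
python3 -m handwheel '{"jaw":[100,100,100,100],"dp":[[0,30,0],[0,30,0],[0,30,0],[0,30,0]],"twist":[0,0,0,0]}'
python3 - <<'E'
from h import *
c=camera('wrist');P=cloud(c);print(c['xyz'])
cv2.imwrite('pics/w2.png',c['img'][:,:,::-1])
for a in [((.466,-.309),.03,.113,.13),((.466,-.241),.05,.07,.085),((.466,-.305),.045,.07,.085),((.463,-.271),.09,.029,.043),((.46,-.018),.07,.0035,.012)]:print(fit(P,*a))
for t in ['small_blank','square_blank','round_blank','bar_blank']:
    for o in pinpoint(c,t)[:2]:print(t,o['p'],o['xy'])
E
```

```text
[0.45906877 0.38227978 0.37423645] [[ 9.99997654e-01  2.11283334e-03 -4.76675508e-04]
 [-1.84682150e-03  9.46739958e-01  3.21993853e-01]
 [ 1.13160710e-03 -3.21992218e-01  9.46741639e-01]] 329.44599724861416
(7843, 'z', np.float64(0.0052), 'rect', array([480.6, 284.7]), array([ 84.3, 168.7]), 14.7, 'circ', array([480.4, 285.3]), 93.3)
(19372, 'z', np.float64(0.0003), 'rect', array([479.9, 286.1]), array([219.7, 219.2]), 54.8, 'circ', array([480., 286.]), 110.0)
time_s: 4.15
tcp_pos: [0.4567, -0.15, 0.2819]
ee_rot: [[1.0, -0.002, 0.001], [-0.002, -1.0, 0.001], [0.001, -0.001, -1.0]]
wrist_force: [0.7, -0.3, -0.3]
gripper_width: 0.999
time_s: 4.55
tcp_pos: [0.4568, -0.2693, 0.2817]
ee_rot: [[1.0, -0.002, 0.001], [-0.002, -1.0, 0.001], [0.001, -0.001, -1.0]]
wrist_force: [-0.0, -1.3, 0.5]
gripper_width: 1.0
[ 0.45698495 -0.18738271  0.42426211]
(991, 'z', np.float64(0.1195), 'rect', array([ 465.7, -310.3]), array([35.8, 35.1]), 22.4, 'circ', array([ 465.8, -310.9]), 18.3)
(3099, 'z', np.float64(0.0758), 'rect', array([ 467.3, -252.4]), array([76.7, 56. ]), 85.4, 'circ', array([ 467.3, -248.6]), 43.3)
(1395, 'z', np.float64(0.0759), 'rect', array([ 465.7, -294.1]), array([58.7, 67.7]), 3.9, 'circ', array([ 466.3, -296.7]), 38.2)
(948, 'z', np.float64(0.0361), 'rect', array([ 467.1, -275.3]), array([143. ,  59.8]), 89.2, 'circ', array([ 467.1, -275.4]), 76.7)
0
small_blank 0.81 [260.5, 196.6]
square_blank 0.66 [263.3, 128.8]
round_blank 0.63 [261.9, 183.3]
bar_blank 0.97 [109.9, 174.9]
bar_blank 0.75 [258.6, 149.2]
```

View pics/w2.png

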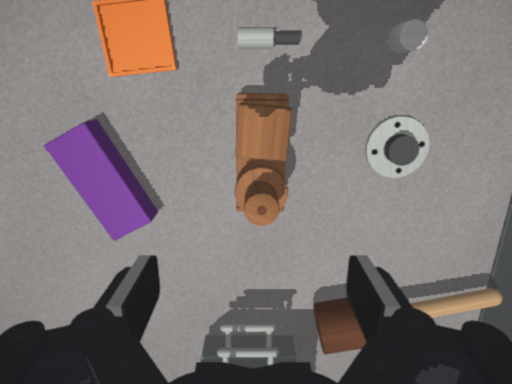

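The picture shows the pile, with the small blank at (261,208), the round beneath it and the square at (263,150). Heights of 120, 76 and 36 mm agree with the text. I'll take the small blank first.

```bash
python3 -m handwheel '{"jaw":[100,100,100,100,100,100,100,100,100,100],"dp":[[4.6,20.6,10],[4.6,20.6,10],[0,0,30],[0,0,30],[0,0,30],[0,0,25],[0,0,20],[0,0,20],[0,0,15],[0,0,6]],"twist":[0,0,0,0,0,0,0,0,0,0]}' 30
python3 -m handwheel '{"jaw":[50,50,30,20,10,0,0,0,0,0],"dp":[[0,0,0],[0,0,0],[0,0,0],[0,0,0],[0,0,0],[0,0,0],[0,0,0],[0,0,0],[0,0,0],[0,0,0]],"twist":[0,0,0,0,0,0,0,0,0,0]}' 30
```

```text
time_s: 5.8
tcp_pos: [0.4658, -0.3076, 0.0838]
ee_rot: [[1.0, -0.0, -0.002], [-0.0, -1.0, 0.002], [-0.002, -0.002, -1.0]]
wrist_force: [0.3, 0.0, 0.1]
gripper_width: 1.002
time_s: 6.8
tcp_pos: [0.4667, -0.3099, 0.0863]
ee_rot: [[1.0, -0.002, 0.002], [-0.002, -1.0, -0.0], [0.002, 0.0, -1.0]]
wrist_force: [0.9, 1.4, 6.2]
gripper_width: 0.413
```

```bash
python3 -m handwheel '{"jaw":[0,0,0,0,0,0,0,0],"dp":[[0,0,-5],[0,0,-10],[0,0,-20],[0,0,-25],[0,0,-25],[0,0,-25],[0,0,-10],[0,0,0]],"twist":[0,0,0,0,0,0,0,0]}' 30
python3 - <<'E'
from h import *
c=camera('wrist');P=cloud(c);cv2.imwrite('pics/w3.png',c['img'][:,:,::-1])
print(telemetry.observe()['gripper_width'])
for a in [((.466,-.310),.04,.07,.085),((.466,-.241),.034,.07,.085),((.466,-.275),.09,.029,.043)]:print(fit(P,*a))
E
```

```text
time_s: 7.6
tcp_pos: [0.4665, -0.31, 0.2067]
ee_rot: [[1.0, -0.002, 0.003], [-0.002, -1.0, -0.001], [0.003, 0.001, -1.0]]
wrist_force: [-1.1, 1.0, -0.2]
gripper_width: 0.411
0.4123234944463164
(3572, 'z', np.float64(0.0758), 'rect', array([ 466.6, -308.7]), array([58.9, 58.9]), 33.3, 'circ', array([ 467.4, -304.4]), 34.2)
(4807, 'z', np.float64(0.0758), 'rect', array([ 468. , -242.2]), array([56.1, 56.1]), 85.5, 'circ', array([ 466., -241.]), 34.0)
(1442, 'z', np.float64(0.0359), 'rect', array([ 467.2, -275.7]), array([143.7,  60.2]), 89.2, 'circ', array([ 467.1, -275.8]), 77.1)
```

View pics/w3.png

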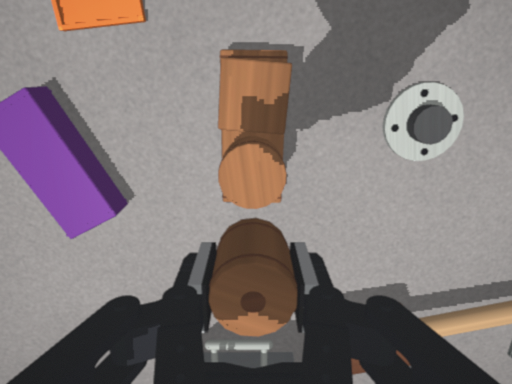

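The picture shows the small blank upright in the jaws (253,275) and the round and square still standing. Next I carry it to just short of its tray and look.

```bash
python3 -m handwheel '{"jaw":[0,0,0,0,0,0,0,0,0,0],"dp":[[5,-20,0],[15,-40,0],[15,-40,0],[15,-40,0],[15,-40,0],[15,-40,0],[15,-40,0],[15,-40,0],[15,-40,0],[15,-40,0]],"twist":[0,0,0,0,0,0,0,0,0,0]}' 30
python3 -m handwheel '{"jaw":[0,0,0,0,0],"dp":[[15,-40,0],[15,-40,0],[5,-25,0],[0,0,0],[0,0,0]],"twist":[0,0,0,0,0]}' 30
python3 - <<'E'
from h import *
c=camera('wrist');P=cloud(c);cv2.imwrite('pics/w4.png',c['img'][:,:,::-1])
s=telemetry.observe();print(s['tcp_pos'],s['gripper_width'])
print(fit(P,(.641,.275),.045,.0035,.012));print(fit(P,(.48,.286),.11,.0035,.012))
for t in ['small_tray']:
    for o in pinpoint(c,t)[:2]:print(t,o['p'],o['xy'],onz(c,o['xy'],0))
c=camera('top');P=cloud(c);print(fit(P,(.641,.275),.045,.0035,.012))
E
```

```text
time_s: 8.65
tcp_pos: [0.606, 0.0719, 0.2033]
ee_rot: [[1.0, -0.002, -0.003], [-0.002, -1.0, -0.0], [-0.003, 0.0, -1.0]]
wrist_force: [0.4, -2.1, -0.1]
gripper_width: 0.411
time_s: 9.15
tcp_pos: [0.6409, 0.1751, 0.2031]
ee_rot: [[1.0, -0.001, -0.003], [-0.001, -1.0, -0.002], [-0.003, 0.002, -1.0]]
wrist_force: [0.0, 0.6, -0.3]
gripper_width: 0.41
[0.64118804 0.17357826 0.20378817] 0.4100427121975083
(2560, 'z', np.float64(0.0058), 'rect', array([641. , 274.2]), array([59.1, 58.7]), 59.9, 'circ', array([641. , 274.2]), 29.9)
(8738, 'z', np.float64(0.0052), 'rect', array([484.7, 269. ]), array([ 85.8, 135.1]), 14.9, 'circ', array([484.8, 269. ]), 79.3)
small_tray 0.88 [251.5, 59.6] [0.63975157 0.27377402 0.        ]
(33, 'z', np.float64(0.0074), 'rect', array([636. , 241.9]), array([51.7, 20.5]), 3.3, 'circ', array([635.6, 247.8]), 26.2)
```

```bash
python3 -m handwheel '{"jaw":[0,0,0,0,0,0,0,0,0,0],"dp":[[0,-30,0],[0,-40,0],[0,-30,0],[0,0,30],[0,0,35],[0,0,35],[0,0,35],[0,0,30],[0,0,10],[0,0,0]],"twist":[0,0,0,0,0,0,0,0,0,0]}' 30
python3 -m handwheel '{"jaw":[0,0,0,0,0],"dp":[[0,0,4],[0,0,4],[0,0,3],[0,0,0],[0,0,0]],"twist":[0,0,0,0,0]}' 30
```

```text
time_s: 10.3
tcp_pos: [0.6412, 0.2737, 0.0291]
ee_rot: [[1.0, -0.004, -0.002], [-0.004, -1.0, -0.001], [-0.002, 0.001, -1.0]]
wrist_force: [-1.1, -0.5, -0.2]
gripper_width: 0.409
time_s: 10.8
tcp_pos: [0.6422, 0.2753, 0.0197]
ee_rot: [[1.0, -0.002, 0.0], [-0.002, -1.0, 0.0], [0.0, -0.0, -1.0]]
wrist_force: [0.0, 0.2, -0.6]
gripper_width: 0.411
```

```bash
python3 -m handwheel '{"jaw":[0,0,0,0,0],"dp":[[0,0,1],[0,0,1],[0,0,1],[0,0,0],[0,0,0]],"twist":[0,0,0,0,0]}' 30; python3 -m handwheel '{"jaw":[0,0,0],"dp":[[0,0,1],[0,0,0],[0,0,0]],"twist":[0,0,0]}' 30
```

```text
time_s: 11.3
tcp_pos: [0.642, 0.2751, 0.0163]
ee_rot: [[1.0, -0.002, -0.0], [-0.002, -1.0, -0.0], [-0.0, 0.0, -1.0]]
wrist_force: [0.4, 0.3, -0.7]
gripper_width: 0.411
time_s: 11.6
tcp_pos: [0.642, 0.2751, 0.0153]
ee_rot: [[1.0, -0.002, -0.0], [-0.002, -1.0, -0.0], [-0.0, 0.0, -1.0]]
wrist_force: [-0.4, 0.6, -0.6]
gripper_width: 0.413
```

```bash
python3 -m handwheel '{"jaw":[0,43,46,50,60,70,80,80],"dp":[[0,0,0.5],[0,0,0],[0,0,0],[0,0,0],[0,0,0],[0,0,0],[0,0,0],[0,0,0]],"twist":[0,0,0,0,0,0,0,0]}' 30
python3 -m handwheel '{"jaw":[100,100,100,100,100,100,100,100,100,100],"dp":[[0,0,-10],[0,0,-30],[0,0,-40],[0,0,-40],[0,0,-40],[0,0,-30],[0,40,0],[0,45,0],[0,45,0],[0,0,0]],"twist":[0,0,0,0,0,0,0,0,0,0]}' 40
python3 - <<'E'
from h import *
c=camera('wrist');P=cloud(c);cv2.imwrite('pics/w5.png',c['img'][:,:,::-1])
s=telemetry.observe();print(s['tcp_pos'],s['gripper_width'])
print(fit(P,(.641,.275),.045,.0035,.012),fit(P,(.641,.275),.045,.042,.055))
E
```

```text
time_s: 12.4
tcp_pos: [0.6421, 0.2752, 0.0149]
ee_rot: [[1.0, -0.002, 0.0], [-0.002, -1.0, 0.0], [0.0, -0.0, -1.0]]
wrist_force: [0.0, -0.3, -0.2]
gripper_width: 0.802
time_s: 13.4
tcp_pos: [0.6425, 0.1344, 0.207]
ee_rot: [[1.0, -0.015, 0.002], [-0.015, -1.0, -0.004], [0.002, 0.004, -1.0]]
wrist_force: [0.1, -1.1, 0.4]
gripper_width: 1.002
[0.64239543 0.13934038 0.20661395] 1.000736366079446
(1091, 'z', np.float64(0.0066), 'rect', array([641. , 264.3]), array([39.5, 59.2]), 88.9, 'circ', array([641., 274.]), 29.8) (1051, 'z', np.float64(0.0476), 'rect', array([642.1, 265.9]), array([20.5, 36.3]), 87.6, 'circ', array([642.3, 273.4]), 18.3)
```

View pics/w5.png

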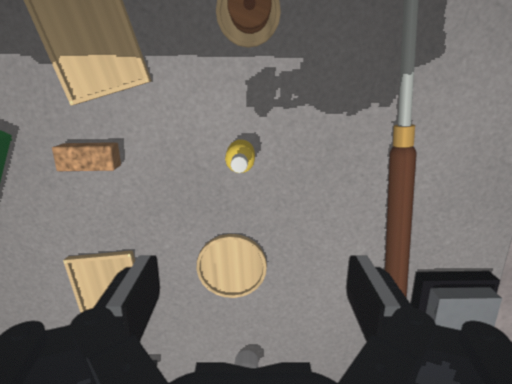

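The small blank stands in its tray, at (248,10) in the picture; its top at 47.6 mm is at (642,274), against a tray centre of (641,274). Next is the round.

```bash
python3 -m handwheel '{"jaw":[100,100,100,100,100,100,100,100,100,100],"dp":[[-10,30,0],[-16,40,0],[-16,40,0],[-16,40,0],[-16,40,0],[-16,40,0],[-16,40,0],[-16,40,0],[-16,40,0],[-16,40,0]],"twist":[0,0,0,0,0,0,0,0,0,0]}' 40
python3 -m handwheel '{"jaw":[100,100,100,100],"dp":[[-16,40,0],[0,0,0],[0,0,0],[0,0,0]],"twist":[0,0,0,0]}' 40
```

```text
time_s: 14.45
tcp_pos: [0.4872, -0.2449, 0.2057]
ee_rot: [[1.0, -0.0, 0.002], [-0.0, -1.0, 0.001], [0.002, -0.001, -1.0]]
wrist_force: [1.2, -0.5, -0.8]
gripper_width: 1.0
time_s: 14.85
tcp_pos: [0.4722, -0.2827, 0.205]
ee_rot: [[1.0, 0.001, 0.001], [0.001, -1.0, 0.001], [0.001, -0.001, -1.0]]
wrist_force: [0.2, 0.5, -0.1]
gripper_width: 1.0
```

```bash
python3 -m handwheel '{"jaw":[100,100,100,100,100,100,100,100,100,100],"dp":[[-5.5,26,0],[0,0,25],[0,0,30],[0,0,30],[0,0,30],[0,0,20],[0,0,13],[0,0,10],[0,0,0],[0,0,0]],"twist":[0,0,0,0,0,0,0,0,0,0]}' 40
python3 -m handwheel '{"jaw":[90,80,75,70,65,60,50,50,50,50],"dp":[[0,0,0],[0,0,0],[0,0,0],[0,0,0],[0,0,0],[0,0,0],[0,0,0],[0,0,0],[0,0,0],[0,0,0]],"twist":[0,0,0,0,0,0,0,0,0,0]}' 30
```

```text
time_s: 15.85
tcp_pos: [0.4661, -0.3106, 0.0475]
ee_rot: [[1.0, -0.001, 0.001], [-0.001, -1.0, -0.0], [0.001, 0.0, -1.0]]
wrist_force: [-0.0, 0.0, 0.5]
gripper_width: 0.999
time_s: 16.85
tcp_pos: [0.4658, -0.3107, 0.0475]
ee_rot: [[1.0, -0.002, 0.001], [-0.002, -1.0, 0.0], [0.001, -0.0, -1.0]]
wrist_force: [-1.0, 1.0, 5.8]
gripper_width: 0.695
```

```bash
python3 -m handwheel '{"jaw":[50,50,50,50,50,50,50,50,50,50],"dp":[[0,0,-3],[0,0,-10],[0,0,-20],[0,0,-30],[0,0,-35],[0,0,-35],[0,0,-20],[20,-30,0],[25,-35,0],[25,-35,0]],"twist":[0,0,0,0,0,0,0,0,0,0]}' 30
python3 -m handwheel '{"jaw":[50,50,50,50,50,50],"dp":[[25,-35,0],[25,-35,0],[25,-30,0],[4,-10,0],[0,0,0],[0,0,0]],"twist":[0,0,0,0,0,0]}' 30
python3 - <<'E'
from h import *
c=camera('wrist');P=cloud(c);cv2.imwrite('pics/w6.png',c['img'][:,:,::-1])
s=telemetry.observe();print(s['tcp_pos'],s['gripper_width'])
print(fit(P,(.616,.003),.06,.0035,.012));print(fit(P,(.461,-.018),.07,.0035,.012))
p=s['tcp_pos'];print('held',fit(P,p[:2],.06,p[2]+.02,p[2]+.035))
E
```

```text
time_s: 17.85
tcp_pos: [0.5361, -0.21, 0.2008]
ee_rot: [[1.0, -0.004, 0.002], [-0.004, -1.0, 0.001], [0.002, -0.001, -1.0]]
wrist_force: [-0.4, 0.3, -0.7]
gripper_width: 0.69
time_s: 18.45
tcp_pos: [0.6139, -0.1026, 0.2]
ee_rot: [[1.0, -0.004, -0.001], [-0.004, -1.0, -0.001], [-0.001, 0.001, -1.0]]
wrist_force: [-0.0, -1.0, -1.3]
gripper_width: 0.694
[ 0.61367337 -0.10325725  0.20018066] 0.6958721058903902
(5167, 'z', np.float64(0.0054), 'rect', array([615.6,   2.3]), array([83.1, 82.8]), 38.2, 'circ', array([615.6,   2.5]), 42.0)
(5567, 'z', np.float64(0.0056), 'rect', array([461.3, -19.6]), array([81.7, 80.1]), 5.0, 'circ', array([461.8, -19.5]), 56.0)
held (16816, 'z', np.float64(0.2281), 'rect', array([612.7, -99.3]), array([59.6, 68.7]), 51.6, 'circ', array([614.1, -97.2]), 43.3)
```

View pics/w6.png

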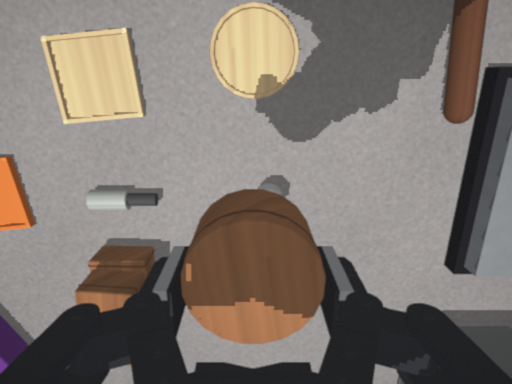

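The round is held level at (253,265). The round tray at (255,50) fits to (615.6,2.4) mm, the plywood square tray at (95,75) to (461.3,-19.6).

```bash
python3 -m handwheel '{"jaw":[50,50,50,50,50,50,50,50,50,50],"dp":[[2,-30,0],[0,-40,0],[0,-34,0],[0,0,30],[0,0,35],[0,0,35],[0,0,35],[0,0,30],[0,0,10],[0,0,0]],"twist":[0,0,0,0,0,0,0,0,0,0]}' 30
python3 -m handwheel '{"jaw":[50,50,50,50,50],"dp":[[0,0,3],[0,0,2],[0,0,1],[0,0,0],[0,0,0]],"twist":[0,0,0,0,0]}' 30
```

```text
time_s: 19.5
tcp_pos: [0.6158, 0.0015, 0.0241]
ee_rot: [[1.0, -0.004, -0.002], [-0.004, -1.0, -0.001], [-0.002, 0.001, -1.0]]
wrist_force: [-0.2, -0.1, -0.0]
gripper_width: 0.691
time_s: 20.0
tcp_pos: [0.6173, 0.0034, 0.0193]
ee_rot: [[1.0, -0.002, 0.001], [-0.002, -1.0, 0.0], [0.001, -0.0, -1.0]]
wrist_force: [-0.0, -0.0, -0.3]
gripper_width: 0.693
```

```bash
python3 -m handwheel '{"jaw":[50,50,50,50,50,50],"dp":[[0,0,1],[0,0,1],[0,0,1],[0,0,0.5],[0,0,0],[0,0,0]],"twist":[0,0,0,0,0,0]}' 30
python3 -m handwheel '{"jaw":[70,72,75,80,90,100,100,100],"dp":[[0,0,0],[0,0,0],[0,0,0],[0,0,0],[0,0,0],[0,0,0],[0,0,0],[0,0,0]],"twist":[0,0,0,0,0,0,0,0]}' 30
python3 -m handwheel '{"jaw":[100,100,100,100,100,100,100,100,100,100],"dp":[[0,0,-10],[0,0,-30],[0,0,-40],[0,0,-40],[0,0,-40],[0,0,-25],[0,40,0],[0,40,0],[0,40,0],[0,0,0]],"twist":[0,0,0,0,0,0,0,0,0,0]}' 40
python3 - <<'E'
from h import *
c=camera('wrist');P=cloud(c);cv2.imwrite('pics/w7.png',c['img'][:,:,::-1])
s=telemetry.observe();print(s['tcp_pos'],s['gripper_width'])
print(fit(P,(.616,.003),.06,.0035,.012),fit(P,(.616,.003),.06,.035,.05))
E
```

```text
time_s: 20.6
tcp_pos: [0.6169, 0.0033, 0.0156]
ee_rot: [[1.0, -0.002, -0.0], [-0.002, -1.0, 0.0], [-0.0, -0.0, -1.0]]
wrist_force: [-2.5, 0.1, 3.4]
gripper_width: 0.689
time_s: 21.4
tcp_pos: [0.617, 0.0032, 0.0153]
ee_rot: [[1.0, -0.002, 0.0], [-0.002, -1.0, 0.0], [0.0, -0.0, -1.0]]
wrist_force: [-1.1, -0.2, -0.4]
gripper_width: 1.001
time_s: 22.4
tcp_pos: [0.6151, -0.1256, 0.202]
ee_rot: [[1.0, -0.013, 0.001], [-0.013, -1.0, -0.004], [0.001, 0.004, -1.0]]
wrist_force: [-0.6, -1.3, -0.1]
gripper_width: 0.999
[ 0.61581899 -0.12164036  0.20156801] 1.0052452379326788
(1807, 'z', np.float64(0.0064), 'rect', array([615.7,  -8.1]), array([61.5, 83.1]), 88.8, 'circ', array([615.7,   2.1]), 41.9) (3348, 'z', np.float64(0.0438), 'rect', array([617.2,  -4.9]), array([40.8, 58.4]), 89.4, 'circ', array([617.5,   3.2]), 30.0)
```

```bash
python3 -m handwheel '{"jaw":[100,100,100,100,100,100,100,100],"dp":[[-25,20,0],[-30,25,0],[-30,25,0],[-30,25,0],[-34,30,0],[0,0,0],[0,0,0],[0,0,0]],"twist":[0,0,0,0,0,0,0.079,0]}' 40
python3 - <<'E'
from h import *
c=camera('wrist');P=cloud(c)
s=telemetry.observe();print(s['tcp_pos'],s['ee_rot'])
print(fit(P,(.468,-.242),.05,.07,.085));print(fit(P,(.467,-.275),.09,.029,.043))
c=camera('top');P=cloud(c)
print(fit(P,(.468,-.242),.05,.07,.085));print(fit(P,(.467,-.275),.09,.029,.043))
E
```

```text
time_s: 23.25
tcp_pos: [0.4681, -0.2404, 0.2008]
ee_rot: [[0.997, -0.08, 0.001], [-0.08, -0.997, 0.001], [0.001, -0.001, -1.0]]
wrist_force: [-0.5, 1.0, 0.0]
gripper_width: 1.0
[ 0.46823435 -0.24037953  0.20065408] [[ 9.96962748e-01 -7.78756318e-02  8.15328834e-04]
 [-7.78762229e-02 -9.96962775e-01  7.20190683e-04]
 [ 7.56767193e-04 -7.81498012e-04 -9.99999408e-01]]
(4161, 'z', np.float64(0.0758), 'rect', array([ 468.1, -241.9]), array([56., 56.]), 85.4, 'circ', array([ 468.1, -241.7]), 38.6)
(3864, 'z', np.float64(0.0359), 'rect', array([ 467. , -275.7]), array([144.3,  60.2]), 89.2, 'circ', array([ 467.3, -275.2]), 76.8)
(567, 'z', np.float64(0.0763), 'rect', array([ 466.3, -239.5]), array([56.6, 56.6]), 85.5, 'circ', array([ 465.8, -238.9]), 38.3)
(219, 'z', np.float64(0.0358), 'rect', array([ 465.6, -248.5]), array([94.4, 60.3]), 88.7, 'circ', array([ 465.6, -245.2]), 51.1)
```

```bash
python3 -m handwheel '{"jaw":[100,100,100,100,100,100,100,100,100],"dp":[[0,1.5,25],[0,0,30],[0,0,30],[0,0,30],[0,0,20],[0,0,10],[0,0,8],[0,0,0],[0,0,0]],"twist":[0,0,0,0,0,0,0,0,0]}' 40
python3 -m handwheel '{"jaw":[90,80,75,70,65,60,50,50,50,50],"dp":[[0,0,0],[0,0,0],[0,0,0],[0,0,0],[0,0,0],[0,0,0],[0,0,0],[0,0,0],[0,0,0],[0,0,0]],"twist":[0,0,0,0,0,0,0,0,0,0]}' 30
python3 -m handwheel '{"jaw":[50,50,50,50,50,50,50,50,50],"dp":[[0,0,-3],[0,0,-10],[0,0,-20],[0,0,-30],[0,0,-35],[0,0,-35],[0,0,-20],[0,0,0],[0,0,0]],"twist":[0,0,0,0,0,0,0,0,0]}' 30
python3 - <<'E'
from h import *
c=camera('wrist');P=cloud(c);cv2.imwrite('pics/w8.png',c['img'][:,:,::-1])
s=telemetry.observe();p=s['tcp_pos'];print('held',p,fit(P,p[:2],.06,p[2]+.02,p[2]+.035))
print(fit(P,(.467,-.275),.09,.029,.043))
E
```

```text
time_s: 24.25
tcp_pos: [0.4681, -0.2433, 0.0481]
ee_rot: [[0.997, -0.081, 0.001], [-0.081, -0.997, -0.0], [0.001, 0.0, -1.0]]
wrist_force: [0.5, -0.7, -0.3]
gripper_width: 1.004
time_s: 25.25
tcp_pos: [0.4677, -0.243, 0.0477]
ee_rot: [[0.997, -0.081, 0.001], [-0.081, -0.997, 0.0], [0.001, -0.0, -1.0]]
wrist_force: [-0.7, 1.7, 6.0]
gripper_width: 0.648
time_s: 26.15
tcp_pos: [0.4673, -0.2428, 0.2002]
ee_rot: [[0.997, -0.081, 0.0], [-0.081, -0.997, 0.001], [0.0, -0.001, -1.0]]
wrist_force: [0.3, 0.4, -0.5]
gripper_width: 0.653
held [ 0.46675769 -0.24257971  0.19943712] (18427, 'z', np.float64(0.228), 'rect', array([ 467.6, -241.8]), array([57.2, 83.4]), 85.4, 'circ', array([ 467.9, -237.9]), 41.7)
(4099, 'z', np.float64(0.0358), 'rect', array([ 467.6, -236.6]), array([65.9, 60.1]), 89.2, 'circ', array([ 467.9, -237.2]), 43.7)
```

View pics/w8.png

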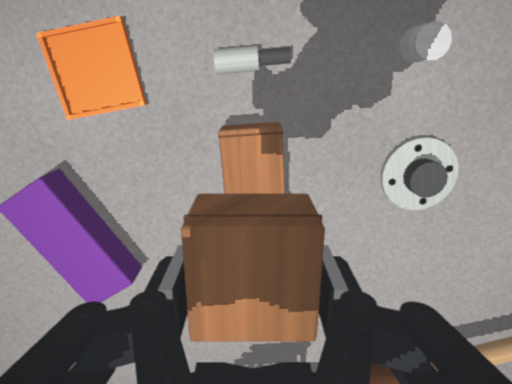

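The picture shows the square held level at (253,270), with the bar left in place behind it. It goes to the plywood square tray.

```bash
python3 -m handwheel '{"jaw":[50,50,50,50,50,50,50,50,50,50],"dp":[[0,0,0],[-1,-30,0],[-1,-35,0],[-1,-35,0],[-1,-35,0],[-1,-35,0],[-1,-30,0],[0,-22,0],[0,0,0],[0,0,0]],"twist":[-0.08,0,0,0,0,0,0,0,-0.088,0]}' 30
python3 -m handwheel '{"jaw":[50,50],"dp":[[0,0,0],[0,0,0]],"twist":[0,0]}' 30
```

```text
time_s: 27.2
tcp_pos: [0.4605, -0.0205, 0.1988]
ee_rot: [[0.996, 0.089, -0.003], [0.089, -0.996, -0.001], [-0.003, 0.001, -1.0]]
wrist_force: [0.1, -0.2, -0.7]
gripper_width: 0.652
time_s: 27.4
tcp_pos: [0.4613, -0.0217, 0.1998]
ee_rot: [[0.996, 0.084, -0.001], [0.084, -0.996, -0.0], [-0.001, 0.0, -1.0]]
wrist_force: [0.2, 0.3, 0.1]
gripper_width: 0.646
```

```bash
python3 -m handwheel '{"jaw":[50,50,50,50,50,50,50,50,50,50],"dp":[[0,-1,30],[0,0,35],[0,0,35],[0,0,35],[0,0,30],[0,0,10],[0,0,3],[0,0,1],[0,0,0],[0,0,0]],"twist":[0,0,0,0,0,0,0,0,0,0]}' 30
python3 -m handwheel '{"jaw":[50,50,50,50,50,50],"dp":[[0,0,1],[0,0,1],[0,0,1],[0,0,0.5],[0,0,0],[0,0,0]],"twist":[0,0,0,0,0,0]}' 30
```

```text
time_s: 28.4
tcp_pos: [0.4627, -0.0198, 0.0225]
ee_rot: [[0.996, 0.087, 0.002], [0.087, -0.996, 0.001], [0.003, -0.001, -1.0]]
wrist_force: [-0.3, 0.7, -0.7]
gripper_width: 0.649
time_s: 29.0
tcp_pos: [0.4615, -0.02, 0.0178]
ee_rot: [[0.996, 0.087, -0.0], [0.087, -0.996, -0.0], [-0.0, 0.0, -1.0]]
wrist_force: [-0.4, 0.4, -1.3]
gripper_width: 0.649
```

```bash
python3 -m handwheel '{"jaw":[50,50,50,50,50],"dp":[[0,0,1],[0,0,0.5],[0,0,0.5],[0,0,0],[0,0,0]],"twist":[0,0,0,0,0]}' 30
python3 -m handwheel '{"jaw":[66,68,72,80,90,100,100,100],"dp":[[0,0,0],[0,0,0],[0,0,0],[0,0,0],[0,0,0],[0,0,0],[0,0,0],[0,0,0]],"twist":[0,0,0,0,0,0,0,0]}' 30
python3 -m handwheel '{"jaw":[100,100,100,100,100,100,100,100,100,100],"dp":[[0,0,-10],[0,0,-30],[0,0,-40],[0,0,-40],[0,0,-40],[0,0,-25],[0,40,0],[0,40,0],[0,40,0],[0,0,0]],"twist":[0,0,0,0,0,0,0,0,0,0]}' 40
python3 - <<'E'
from h import *
c=camera('wrist');P=cloud(c);cv2.imwrite('pics/w9.png',c['img'][:,:,::-1])
s=telemetry.observe();print(s['tcp_pos'],s['ee_rot'][0])
print(fit(P,(.461,-.02),.06,.0035,.012),fit(P,(.461,-.02),.06,.035,.05))
E
```

```text
time_s: 29.5
tcp_pos: [0.4615, -0.02, 0.0158]
ee_rot: [[0.996, 0.087, -0.0], [0.087, -0.996, 0.0], [-0.0, -0.0, -1.0]]
wrist_force: [0.6, 0.4, -0.8]
gripper_width: 0.645
time_s: 30.3
tcp_pos: [0.4615, -0.02, 0.0158]
ee_rot: [[0.996, 0.087, 0.0], [0.087, -0.996, 0.0], [0.0, -0.0, -1.0]]
wrist_force: [0.2, 0.8, 0.0]
gripper_width: 0.997
time_s: 31.3
tcp_pos: [0.4714, -0.1462, 0.202]
ee_rot: [[0.997, 0.077, 0.002], [0.077, -0.997, -0.003], [0.002, 0.003, -1.0]]
wrist_force: [0.3, -0.5, -0.0]
gripper_width: 1.006
[ 0.47153728 -0.14285713  0.20158536] [9.96769206e-01 8.03150432e-02 8.02295854e-04]
(1953, 'z', np.float64(0.0067), 'rect', array([462.2, -28.5]), array([80.3, 62. ]), 4.7, 'circ', array([461.8, -28.7]), 49.8) (3831, 'z', np.float64(0.0438), 'rect', array([462.2, -26.4]), array([56.2, 42.4]), 4.7, 'circ', array([462.2, -26.3]), 34.6)
```

```bash
python3 -m handwheel '{"jaw":[100,100,100,100,100,100,100,100],"dp":[[0,0,0],[-1,30,0],[-1,40,0],[-1,40,0],[-1,24,0],[0,0,0],[0,0,0],[0,0,0]],"twist":[0.1,0,0,0,0,0,0,0]}' 40
python3 - <<'E'
from h import *
c=camera('wrist');P=cloud(c)
s=telemetry.observe();print(s['tcp_pos'],s['ee_rot'][0])
print(fit(P,(.467,-.275),.09,.029,.043))
c=camera('top');P=cloud(c);print(fit(P,(.467,-.275),.09,.029,.043))
E
```

```text
time_s: 32.15
tcp_pos: [0.4668, -0.2712, 0.2006]
ee_rot: [[1.0, -0.01, -0.0], [-0.01, -1.0, 0.002], [-0.0, -0.002, -1.0]]
wrist_force: [0.2, -0.3, 0.1]
gripper_width: 1.003
[ 0.4669274  -0.27126533  0.20068287] [ 9.99951260e-01 -9.87045841e-03  2.27165492e-04]
(8882, 'z', np.float64(0.0359), 'rect', array([ 467., -276.]), array([144.1,  60.2]), 89.1, 'circ', array([ 467.2, -275.7]), 77.1)
(1241, 'z', np.float64(0.0364), 'rect', array([ 465.6, -269. ]), array([136. ,  60.7]), 89.2, 'circ', array([ 463.7, -267. ]), 70.5)
```

```bash
python3 -m handwheel '{"jaw":[100,100,100,100,100,100,100,100,100,100],"dp":[[0,4.7,20],[0,0,30],[0,0,35],[0,0,35],[0,0,35],[0,0,20],[0,0,10],[0,0,4],[0,0,0],[0,0,0]],"twist":[0,0,0,0,0,0,0,0,0,0]}' 40
python3 -m handwheel '{"jaw":[95,85,80,75,70,65,50,50,50,50],"dp":[[0,0,0],[0,0,0],[0,0,0],[0,0,0],[0,0,0],[0,0,0],[0,0,0],[0,0,0],[0,0,0],[0,0,0]],"twist":[0,0,0,0,0,0,0,0,0,0]}' 50
python3 -m handwheel '{"jaw":[50,50,50,50,50,50,50,50,50,50],"dp":[[0,0,-3],[0,0,-8],[0,0,-10],[0,0,-25],[0,0,-30],[0,0,-35],[0,0,-35],[0,0,-24],[0,0,0],[0,0,0]],"twist":[0,0,0,0,0,0,0,0,0,0]}' 50
python3 - <<'E'
from h import *
c=camera('wrist');P=cloud(c);cv2.imwrite('pics/w10.png',c['img'][:,:,::-1])
s=telemetry.observe();p=s['tcp_pos'];print('held',p,fit(P,p[:2],.1,p[2]+.015,p[2]+.035))
E
```

```text
time_s: 33.25
tcp_pos: [0.4672, -0.2784, 0.013]
ee_rot: [[1.0, -0.013, 0.002], [-0.013, -1.0, -0.0], [0.002, 0.0, -1.0]]
wrist_force: [0.9, -0.4, -0.1]
gripper_width: 1.001
time_s: 34.25
tcp_pos: [0.4666, -0.2783, 0.0124]
ee_rot: [[1.0, -0.013, 0.001], [-0.013, -1.0, 0.0], [0.001, -0.0, -1.0]]
wrist_force: [-0.5, 1.8, 5.9]
gripper_width: 0.692
time_s: 35.25
tcp_pos: [0.4661, -0.2779, 0.1818]
ee_rot: [[1.0, -0.013, 0.001], [-0.013, -1.0, 0.001], [0.001, -0.001, -1.0]]
wrist_force: [0.8, 0.1, -2.8]
gripper_width: 0.69
held [ 0.46552795 -0.27755919  0.1809014 ] (40994, 'z', np.float64(0.2054), 'rect', array([ 466.4, -265.5]), array([123.9,  86.7]), 89.3, 'circ', array([ 466.4, -265.9]), 68.3)
```

View pics/w10.png

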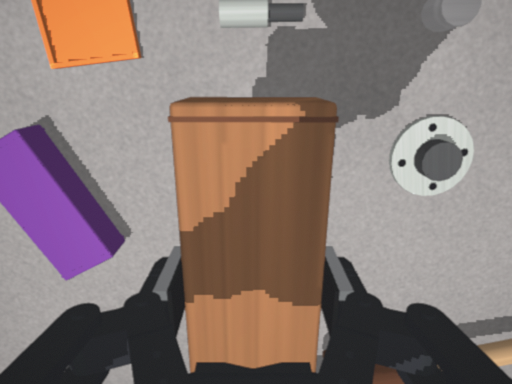

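The picture shows the bar held level, with its far end at (253,105). I'll carry it to just before the oblong tray and re-measure the tray.

```bash
python3 -m handwheel '{"jaw":[50,50,50,50,50,50,50,50,50,50],"dp":[[0,-15,-5],[1,-30,-5],[2,-40,-5],[2,-45,-5],[2,-45,0],[2,-45,0],[2,-45,0],[2,-45,0],[2,-35,0],[0,-20,0]],"twist":[-0.013,0,0,0,0,0,0,0,0,0]}' 50
python3 -m handwheel '{"jaw":[50,50,50,50],"dp":[[0,0,0],[0,0,0],[0,0,0],[0,0,0]],"twist":[-0.085,-0.085,-0.085,0]}' 50
python3 - <<'E'
from h import *
c=camera('wrist');P=cloud(c);cv2.imwrite('pics/w11.png',c['img'][:,:,::-1])
s=telemetry.observe();p=s['tcp_pos'];print('held',p,s['ee_rot'][0],fit(P,p[:2],.1,p[2]+.015,p[2]+.035))
print(fit(P,(.48,.286),.11,.0035,.012))
E
```

```text
time_s: 36.3
tcp_pos: [0.4798, 0.0903, 0.1999]
ee_rot: [[1.0, 0.004, -0.003], [0.004, -1.0, -0.001], [-0.003, 0.001, -1.0]]
wrist_force: [0.2, 0.5, -2.6]
gripper_width: 0.694
time_s: 36.7
tcp_pos: [0.4802, 0.0865, 0.2001]
ee_rot: [[0.968, 0.252, -0.003], [0.252, -0.968, -0.002], [-0.003, 0.001, -1.0]]
wrist_force: [-0.4, -0.1, -1.7]
gripper_width: 0.691
held [0.48041114 0.08648697 0.20037876] [ 0.96815652  0.25033401 -0.00241643] (40997, 'z', np.float64(0.2238), 'rect', array([477.3,  98.6]), array([ 86.2, 124.5]), 13.7, 'circ', array([477.7,  98. ]), 68.7)
(3449, 'z', np.float64(0.0055), 'rect', array([497.2, 223.5]), array([84.5, 41.2]), 14.6, 'circ', array([496.8, 223.1]), 46.2)
```

```bash
python3 -m handwheel '{"jaw":[50,50,50,50,50,50,50,50,50,50],"dp":[[6,-24,0],[10,-38,0],[10,-38,0],[10,-38,0],[10,-38,0],[4,-13.5,0],[0,0,20],[0,0,30],[0,0,35],[0,0,0]],"twist":[0,0,0,0,0,0,0,0,0,0]}' 50
python3 -m handwheel '{"jaw":[50,50,50,50,50,50,50],"dp":[[0,0,30],[0,0,30],[0,0,20],[0,0,10],[0,0,0],[0,0,0],[0,0,0]],"twist":[0,0,0,0,0,0,0]}' 50
```

```text
time_s: 37.75
tcp_pos: [0.4783, 0.28, 0.1117]
ee_rot: [[0.968, 0.25, -0.008], [0.25, -0.968, -0.007], [-0.01, 0.005, -1.0]]
wrist_force: [-0.3, 0.3, -2.4]
gripper_width: 0.687
time_s: 38.45
tcp_pos: [0.4831, 0.2835, 0.0285]
ee_rot: [[0.968, 0.252, 0.002], [0.252, -0.968, 0.002], [0.003, -0.001, -1.0]]
wrist_force: [0.9, -0.1, -2.2]
gripper_width: 0.689
```

```bash
python3 -m handwheel '{"jaw":[50,50,50,50,50,50],"dp":[[0,0,3],[0,0,3],[0,0,2],[0,0,0],[0,0,0],[0,0,0]],"twist":[0,0,0,0,0,0]}' 50
python3 -m handwheel '{"jaw":[50,50,50,50],"dp":[[-0.5,0,1],[0,0,1],[0,0,0],[0,0,0]],"twist":[0,0,0,0]}' 50
```

```text
time_s: 39.05
tcp_pos: [0.482, 0.2828, 0.0189]
ee_rot: [[0.968, 0.252, 0.0], [0.252, -0.968, 0.0], [0.0, -0.0, -1.0]]
wrist_force: [-0.2, -0.6, -2.2]
gripper_width: 0.693
time_s: 39.45
tcp_pos: [0.4814, 0.2827, 0.0168]
ee_rot: [[0.968, 0.252, 0.0], [0.252, -0.968, 0.0], [0.0, -0.0, -1.0]]
wrist_force: [0.0, -0.1, -1.7]
gripper_width: 0.691
```

```bash
python3 -m handwheel '{"jaw":[50,50,50,50],"dp":[[0,0,0.5],[0,0,0.5],[0,0,0],[0,0,0]],"twist":[0,0,0,0]}' 50
python3 -m handwheel '{"jaw":[70,72,76,84,92,100,100,100],"dp":[[0,0,0],[0,0,0],[0,0,0],[0,0,0],[0,0,0],[0,0,0],[0,0,0],[0,0,0]],"twist":[0,0,0,0,0,0,0,0]}' 50
python3 -m handwheel '{"jaw":[100,100,100,100,100,100,100,100,100,100],"dp":[[0,0,-10],[0,0,-30],[0,0,-40],[0,0,-40],[0,0,-40],[0,0,-30],[0,40,0],[0,40,0],[0,40,0],[0,0,0]],"twist":[0,0,0,0,0,0,0,0,0,0]}' 40
python3 -m handwheel '{"jaw":[100,100,100],"dp":[[0,0,0],[0,0,0],[0,0,0]],"twist":[0,0,0]}'
python3 - <<'E'
from h import *
T=[((.481,.285),.1,.032,.045),((.462,-.02),.06,.038,.05),((.616,.003),.06,.038,.05),((.641,.274),.045,.042,.055)]
c=camera('wrist');P=cloud(c);print('w',fit(P,*T[0]),fit(P,(.481,.285),.11,.0035,.012))
ims=[]
for n in['top','scene']:
    c=camera(n);P=cloud(c);ims.append(c['img'])
    for t in T:print(n,fit(P,*t))
cv2.imwrite('pics/end.png',np.vstack([cv2.resize(ims[0][60:260,60:460],(600,300),interpolation=3),cv2.resize(ims[1][80:280,200:440],(360,300),interpolation=3) if 0 else cv2.resize(ims[1][90:270,150:510],(600,300),interpolation=3)])[:,:,::-1])
E
```

```text
time_s: 39.85
tcp_pos: [0.4815, 0.2828, 0.0164]
ee_rot: [[0.968, 0.252, -0.0], [0.252, -0.968, 0.0], [0.0, -0.0, -1.0]]
wrist_force: [-2.7, -2.7, 5.5]
gripper_width: 0.692
time_s: 40.65
tcp_pos: [0.4814, 0.2827, 0.0158]
ee_rot: [[0.968, 0.252, 0.0], [0.252, -0.968, 0.0], [0.0, -0.0, -1.0]]
wrist_force: [-0.2, 0.2, -0.5]
gripper_width: 0.996
time_s: 41.65
tcp_pos: [0.5136, 0.1591, 0.2072]
ee_rot: [[0.97, 0.242, 0.002], [0.242, -0.97, -0.001], [0.002, 0.001, -1.0]]
wrist_force: [0.1, -0.4, 0.0]
gripper_width: 1.001
time_s: 41.95
tcp_pos: [0.5113, 0.1681, 0.2059]
ee_rot: [[0.967, 0.255, -0.0], [0.255, -0.967, 0.0], [0.0, -0.0, -1.0]]
wrist_force: [-0.3, 0.0, -0.6]
gripper_width: 1.003
w (7971, 'z', np.float64(0.0399), 'rect', array([487.2, 261.2]), array([60.2, 94.8]), 14.7, 'circ', array([487.3, 261.8]), 55.4) (2562, 'z', np.float64(0.0069), 'rect', array([487.6, 258.5]), array([ 84.2, 113.6]), 14.8, 'circ', array([487.6, 258.2]), 70.1)
top 0
top (546, 'z', np.float64(0.0444), 'rect', array([459.9, -17. ]), array([56.2, 56. ]), 4.7, 'circ', array([460.1, -17.2]), 38.4)
top (460, 'z', np.float64(0.0442), 'rect', array([615.1,   7. ]), array([58.1, 58.4]), 57.7, 'circ', array([615.7,   7. ]), 30.4)
top 0
scene (874, 'z', np.float64(0.0405), 'rect', array([482.8, 283.7]), array([ 60. , 147.2]), 14.5, 'circ', array([483.3, 284.5]), 77.1)
scene (458, 'z', np.float64(0.0445), 'rect', array([463.4, -19.5]), array([56.1, 56.8]), 4.6, 'circ', array([463. , -19.2]), 38.5)
scene (438, 'z', np.float64(0.0445), 'rect', array([618.8,   5. ]), array([57. , 59.4]), 31.1, 'circ', array([618.4,   5.2]), 30.6)
scene (126, 'z', np.float64(0.0483), 'rect', array([643.5, 273.7]), array([35.1, 34.3]), 50.1, 'circ', array([643.1, 273.1]), 18.4)
```

View pics/end.png

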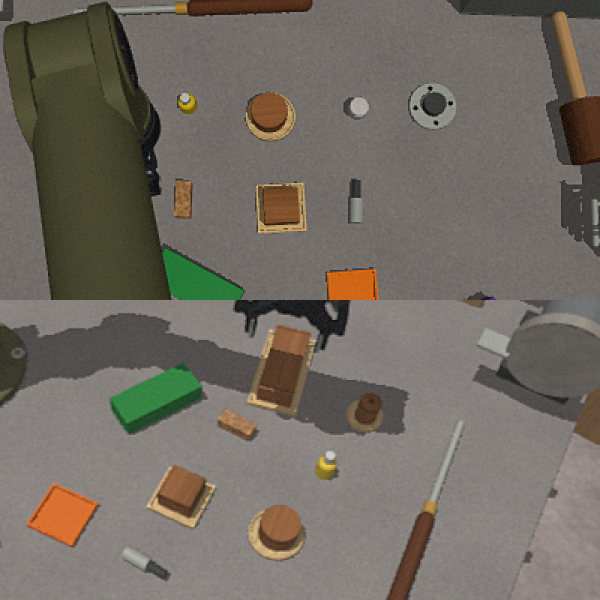

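All four stand in their trays in the final picture: bar (282,370), small (367,410), square (182,490) and round (282,530). Gripper clear and at rest.

```bash
python3 -c "
from rig import order;print(order.close_job())"
```

```text
the job is handed in; nothing more can be done
None
```

I took the pile apart in the order small, round, square, bar, set each blank in its own plywood tray, and handed the job in at about 42 s on the robot's clock. The order reports no verdict, so what follows rests on my own checks.

- **Position:** The small, round and square blanks measured within about 2 mm of their tray centres in the wrist camera. The scene camera put the bar within about 2.5 mm of its tray's centre.
- **Height:** The tops stood at about 40 mm for the bar, 44 mm for the square and round, and 48 mm for the small blank. That matches all four lying flat on the 4 mm tray floors.
- **Gripper:** It was open, clear of everything and at rest when I handed in.

**Disagreements and gaps:**
- The top and scene cameras read some positions 2–4 mm away from the wrist camera. Where I could compare, they read the tray and its blank shifted alike.
- In the last top view the arm hid the bar and small trays. Those two rest on the wrist and scene views, and the wrist view last saw the small blank when I placed it.
- In the last wrist view, part of the bar was hidden.

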